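Swing the tool tray one hole round and lay the clipper in it

TASK

The tool tray on its swing arm is pinned straight ahead: bring it round to the side where the white clipper lies by pulling up the red knob of the sprung index pin, swinging the arm, and letting the pin drop fully home by itself in the next hole on that side. The hole strips are adjustable, so feel for that hole and do not strain the pin against its hole. With the arm locked, lay the clipper flat in the tray without dropping it, and leave the other things where they are.

Things in the scene. Friction and masses are not known exactly. Their poses are not given: they have to be found in the camera images.
- stand: Fixed bracket on the table: grey foot 130 x 120 mm and a pillar. Origin on the table top, on the pillar's upright axis about which the arm swings. x points, roughly away from the robot, where the arm points at the start; y to the left of that. Near the pillar nothing is higher than 80 mm.
- middle_hole (a point): Mouth of the middle pin hole, 100 mm from the pillar's axis in the level steel index plate (8 mm thick, top 40 mm above the table). On the same circle each side has an adjustable strip with two more holes: the next hole is 22 to 38 degrees from the middle one (each side set differently), the last one 20 degrees further. Holes 9.5 mm wide; pin 8 mm, its nose bevelled to 5 mm.
- swing_arm (a joint): Arm angle about the pillar, rad: 0 in the middle hole (play under 0.01), positive to the left (+y of the stand), stops at 1.08 each way. Stays where left; moving it takes about 3 N at the knob's radius, some 2 N more with the nose dragging on the plate. White bar 30 mm wide, top at 58 mm. On it round the pin sits a steel housing, 30 mm across, 58 to 75 mm above the table: the arm can be pushed by it.
- index_knob (a joint): Height of the sprung index pin, m: 0 fully home in a hole, about 0.010 with its nose resting on the plate, clear of the plate above that, 0.015 pulled right up. The spring pushes it down with 7 N when home, 12 N when right up. Once the knob is let go, the pin rides on the plate and drops into a hole by itself when the arm is pushed over one. More than 25 N on the pin strains it.
- knob_grip (a point): Grip point inside the red knurled knob of the index pin, on the pin's axis, 100 mm from the pillar's axis and 100 mm above the table with the pin home. The knob is a cylinder 26 mm across, 84 to 112 mm above the table with the pin home; it rises with the pin and goes round with the arm. x points along the arm, away from the pillar.
- tray_floor (a point): Centre of the inner floor of the steel tray at the end of the swing arm, 190 mm from the pillar's axis, 61 mm above the table. x along the arm, away from the pillar; y along the tray's length. Inside the tray measures 106 mm along x by 204 mm along y, with a rim 13 mm above the floor and 3 mm thick.
- clipper: White hair clipper lying flat beside the stand, left or right of it, about 0.3 kg: 170 mm long along its x axis (steel blade at +x), body 44 mm wide along y and 38 mm high, straight sides. Origin at the middle of its underside, x pointing to the blade; the blade end reaches 87 mm from it, the tail 85 mm. Loose.
- neck_brush: Steel neck brush lying on the other side of the stand from the clipper: 180 mm long along its x axis (cream bristles at +x), 66 mm wide, 26 mm high. Origin under its middle, on the table. Loose; leave it.
- canister: Clear glass canister with a steel lid and turning knob, 88 mm in diameter, 168 mm high, origin at the centre of its underside. Leave it.
- clip_dish: Small blue ceramic dish of guard clips, 92 mm in diameter, 24 mm high, origin at the centre of its underside. Leave it.
- guard_short: Purple guard comb, short teeth, about 50 x 46 x 14 mm, origin under its middle. Leave it.
- guard_medium: Purple guard comb, medium teeth, about 55 x 46 x 14 mm, origin under its middle. Leave it.
- guard_long: Purple guard comb, long teeth, about 65 x 46 x 14 mm, origin under its middle. Leave it.
Things that resemble listed ones, but are neither listed nor needed, are in the scene too. There is more than one size of the clipper; the one meant has the size given above. What is shaped like the neck_brush but black is not meant.

How it is judged:
By the outcome, as a careful person would: the job done as asked, in the order asked, and still so for the second after the job is handed in, with the robot touching nothing.
It also fails if it takes over 67 s, if anything falls off the work surface, if the arm or the gripper's body presses on something with over 40 N, if the wrist force passes 120 N, or if a joint passes its speed limit or range.

ROBOT

A 6-joint arm with a two-finger parallel gripper is mounted at the origin on the work surface. World frame = base frame: x ahead of the robot, y to its left, z up, the work surface at z = 0. Lengths are in m, angles in degrees, forces in N, time in s.
With the tool pointing down it reaches from about 0.35 to 0.95 m from the base axis. Payload 17.4 kg.
Tool frame: the origin (TCP) lies on the centre line of the jaws, within the pads' length; the fingertips stand 19 mm ahead of it and the grasp point (between the pads) is the TCP (env.tip_extent is the z of the fingertips in the tool frame, in m); z points along the fingers, y is the direction in which the jaws open and shut (so a half turn about z gives the same grasp; the last joint's range is limited). The gripper opens to 93 mm and grips with 3 to 60 N. Pads are 15 mm wide; open, the fingers measure 128 mm over their backs; the gripper's body (75 mm by 188 mm) begins 65 mm behind the grasp point.
Start: joints at [-68.686, 6.646, 82.598, -0, 90.757, -2.166], TCP at [0.269, -0.619, 0.238] pointing down, gripper open.
Joint ranges: [-162.19, 162.19], [-47.58, 125.68], [4.15, 143.07], [-65.23, 245.23], [0.69, 171.88], [-170.13, 170.13]. Speed limits (degrees/s): [108.29, 108.29, 127.2, 180, 180, 180].

INTERFACE

Orientations are given as [roll, pitch, yaw] about the fixed x, y, z axes, in that order (R = Rz(yaw) Ry(pitch) Rx(roll)).
In Python, from rig import env gives the robot as it stands. The module is installed in compiled form; this text tells all that it offers.
- The arm moves only by the shell command python3 -m crank 'ROWS'. ROWS is JSON, one flat list of numbers, 7 for each row, row after row: the shift along the tool's x, y, z scaled (see below), then the turn, a rotation vector about the tool's x, y, z scaled (see below), then the gripper command: -1 is shut, 1 is fully open, values between are in proportion. In form: [tx, ty, tz, ax, ay, az, jaw, tx, ty, tz, ax, ay, az, jaw, ...]. A call has exactly 10 rows; each row shifts and turns the pose as measured when the row begins, along the tool's axes as they then stand; what a row does not reach is not made up. The controller multiplies each number of a shift by 0.025 m and each number of a turn by 0.1 rad. A row lasts 1/12 s, in which the tool goes at most 41.7 mm and 7.16 degrees, less where a joint would pass 70% of its speed; a pose out of reach is approached as far as the arm can. A call with a number of a shift or a turn outside -1 to 1 is refused whole. A call with a gripper value outside its range is refused whole. The fingers move at their own pace and stop on an object; the grip force is fixed at half the most. Time passes only in rows, so rows that do not move let the fingers close, or fill a call up. It gives the time, the measured TCP pose, the force and the opening at its end, in the units of the state.
- env.read_state(): the state, without advancing time (a new reading comes with each control period).
- env.capture(name): name is "side" or "top" or "wrist"; returns a dict with "image" (420x560x3 uint8, red, green, blue), "fx", "fy", "cx", "cy" (pixels), "D" ([k1, k2, p1, p2, k3] as OpenCV has them; the pictures are not rectified), "world_to_cam" (4x4, takes a point from world to camera coordinates). Camera axes: x right, y up, looking along -z (the intrinsics and any distortion apply to the point x, -y, -z); pixel columns grow to the right and rows downward; lengths in m; the calibration is good to about 2 mm. A picture is of the moment at which its call begins. There is no depth.
- env.finish_job(): hands the job in, once; it reports no verdict.
The state is a dict: "clock": time; "joint_pos": joint angles; "qd": joint speeds; "joint_torque": joint torques, N m; "position": TCP position; "eef_rot": TCP orientation; "ft_force": force on the tool from outside, world axes, zero at the start; "ft_torque": the same for the moment, N m; "opening": finger opening in m.
Only numpy, scipy, OpenCV 4.12 (cv2) and the standard library are available. Lean on these libraries where they do the work, as an engineer would, in place of code of your own. Each camera call takes 0.05 s, during which the arm holds its last target.

## Working session

There is one attempt and no reset: what is moved stays moved. The work goes in short steps, Python scripts to look and compute and a shell command to move; the robot and the scene stay as the last step left them, time stands still between calls to the robot, and variables do not carry over. Pictures are saved under pics/ and viewed, and the job is handed in when it is done.

```bash
mkdir -p pics; cat > h.py <<'E'
import numpy as np,cv2
from rig import env
def snap(n,f):
    c=env.capture(n); cv2.imwrite('pics/'+f,cv2.cvtColor(c['image'],cv2.COLOR_RGB2BGR))
    import pickle; pickle.dump(c,open('pics/'+f+'.pkl','wb')); return c
def load(f):
    import pickle; return pickle.load(open('pics/'+f+'.pkl','rb'))
def K(c): return np.array([[c['fx'],0,c['cx']],[0,c['fy'],c['cy']],[0,0,1.]])
def proj(c,P):
    P=np.atleast_2d(P).astype(float); W=np.array(c['world_to_cam']); q=P@W[:3,:3].T+W[:3,3]; q=q*[1,-1,-1]
    return cv2.projectPoints(q,np.zeros(3),np.zeros(3),K(c),np.array(c['D'],float))[0][:,0]
def ray(c,uv,z):
    uv=np.atleast_2d(uv).astype(float)
    n=cv2.undistortPoints(uv[:,None],K(c),np.array(c['D'],float))[:,0]
    d=np.c_[n[:,0],-n[:,1],-np.ones(len(n))]; W=np.array(c['world_to_cam']); R=W[:3,:3]; o=-R.T@W[:3,3]; d=d@R
    return o+d*((z-o[2])/d[:,2])[:,None]
E
python3 - <<'E'
from h import *
for n in ['side','top','wrist']: 
    c=snap(n,n+'0.png'); W=np.array(c['world_to_cam']); print(n,-W[:3,:3].T@W[:3,3])
s=env.read_state(); print(s); print(env.tip_extent)
E
```

```text
side [0.43944968 0.76593014 0.72990232]
top [ 0.41890205 -0.02069895  1.18782708]
wrist [ 0.3313006  -0.59155826  0.384711  ]
{'clock': 0.15, 'joint_pos': array([-6.86873757e+01,  6.66983872e+00,  8.26254397e+01,  2.06896749e-04,
        9.07570021e+01, -2.16476971e+00]), 'qd': array([-0.1273164 , -0.18073842, -0.07561157, -0.08347931, -0.00162413,
       -0.03492253]), 'joint_torque': array([-9.48753841e-04, -7.21768498e+01, -6.22948480e+01,  7.79121020e-02,
        2.25537457e-02, -5.88653188e-05]), 'position': array([ 0.26886807, -0.61899971,  0.23706731]), 'eef_rot': array([-1.79947765e+02, -2.18154347e-03,  2.34773956e+01]), 'ft_force': array([ 0.41727277, -0.13748919, -0.63379637]), 'ft_torque': array([0.03679323, 0.02002944, 0.06497964]), 'opening': 0.09310308070041369}
0.019
```

View pics/top0.png

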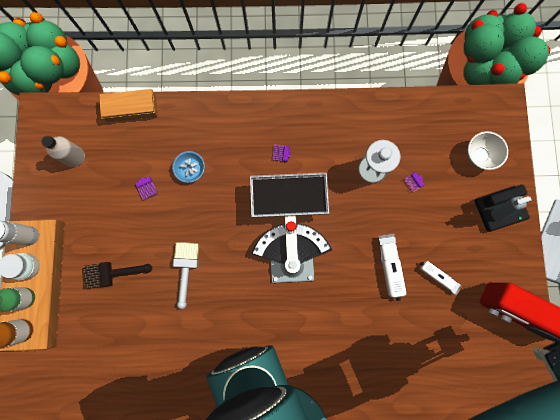

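View pics/side0.png

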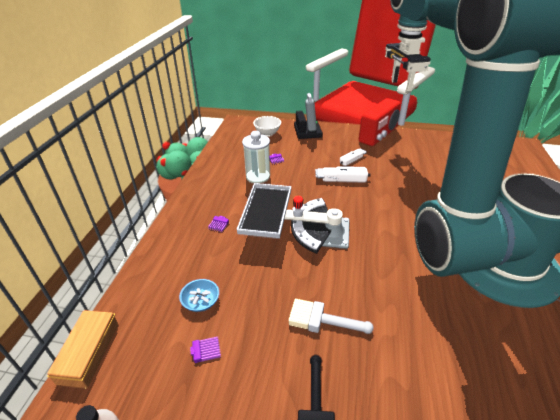

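View pics/wrist0.png

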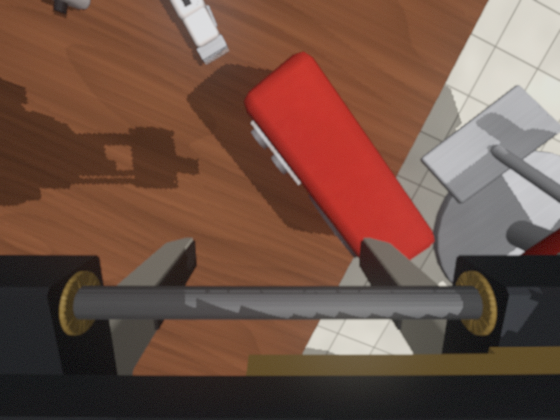

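Top view: the large white clipper is at about (392,266). A smaller white trimmer is at (440,277), and a black clipper in a charger at (502,207). The neck brush is at (185,272), and its black look-alike at (115,273). The knob is at (291,226). I'll check the choice with a close crop and measurements.

```bash
python3 - <<'E'
from h import *
c=load('top0.png'); im=cv2.cvtColor(c['image'],cv2.COLOR_RGB2BGR)
a=cv2.resize(im[165:305,235:475],None,fx=3.3,fy=3.3,interpolation=cv2.INTER_CUBIC); cv2.imwrite('pics/crop1.png',a)
b=load('side0.png'); im=cv2.cvtColor(b['image'],cv2.COLOR_RGB2BGR)
cv2.imwrite('pics/crop2.png',cv2.resize(im[130:270,210:390],None,fx=4,fy=4,interpolation=cv2.INTER_CUBIC))
E
```

```text
(no output)
```

View pics/crop1.png

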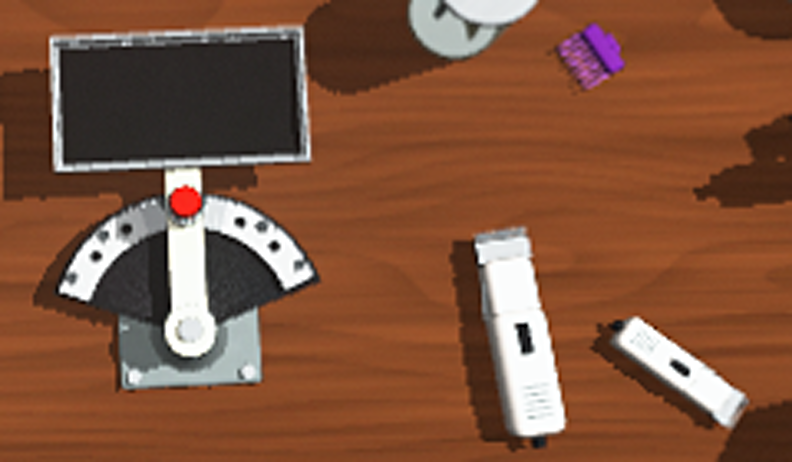

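View pics/crop2.png

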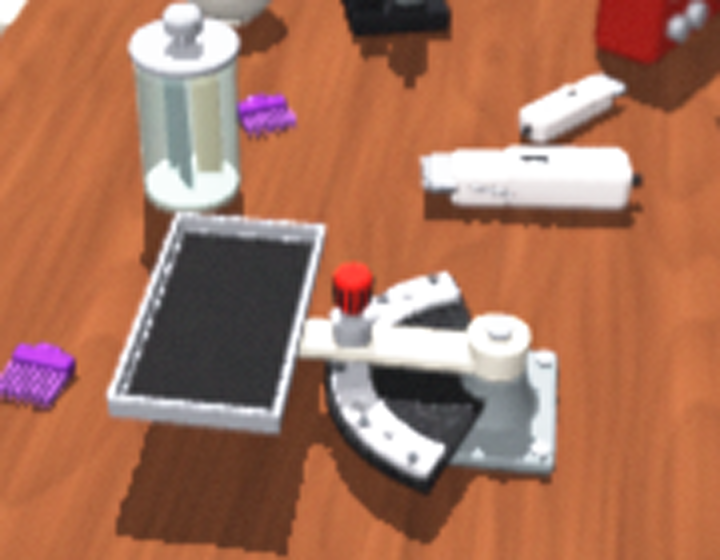

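```bash
python3 - <<'E'
from h import *
c=load('top0.png')
f=lambda p:np.array(p,float)/3.3+[235-.35,165-.35]
def w(p,z): return ray(c,f(p),z)[0]
knob=w((186,202),.112); print('knob',knob)
print('pillar z.08',w((190,329),.08), 'z.075',w((190,329),.075))
tray=np.mean([w(p,.074) for p in [(51,37),(302,27),(310,160),(57,170)]],0); print('tray',tray)
for p in [(51,37),(302,27),(310,160),(57,170)]: print(w(p,.074))
ax=w((190,329),.079)
d=tray-ax; th=np.degrees(np.arctan2(d[1],d[0])); print('len',np.linalg.norm(d[:2]),'dir',th, 'dirknob',np.degrees(np.arctan2(*(knob-ax)[[1,0]])),np.linalg.norm((knob-ax)[:2]))
for p in [(241,222),(261,228),(273,246),(298,265),(126,229),(103,236),(95,257),(71,277)]:
    q=w(p,.04)-ax; print(p,np.linalg.norm(q[:2]),np.degrees(np.arctan2(q[1],q[0]))-th)
b=w((502,232),.02);t=w((540,440),.02);print('clip blade',b,'tail',t,np.linalg.norm(b-t))
print([w(p,.038) for p in [(492,320),(547,320),(512,435),(565,428)]])
print('trimmer',np.linalg.norm(w((612,324),.02)-w((738,418),.02)))
print('canister top',ray(c,(383,155),.168))
E
```

```text
knob [ 0.55101929 -0.04216153  0.112     ]
pillar z.08 [ 0.45279855 -0.04368824  0.08      ] z.075 [ 0.45295154 -0.04379199  0.075     ]
tray [ 0.6420579 -0.0399248  0.074    ]
[0.69573283 0.06596087 0.074     ]
[ 0.70008845 -0.1424734   0.074     ]
[ 0.58829093 -0.1451167   0.074     ]
[0.58411938 0.06193003 0.074     ]
len 0.18926658488544068 dir 1.1456455506920515 dirknob 0.9028967382885805 0.09820234132231534
(241, 222) 0.10021725567217617 -28.187371942781684
(261, 228) 0.10440281358913403 -37.676655860139604
(273, 246) 0.09923301587923432 -47.40354622724413
(298, 265) 0.10584408219622014 -61.49787424174291
(126, 229) 0.09927724680429928 29.654711056370413
(103, 236) 0.10624140273666223 40.18147638867409
(95, 257) 0.09912022441633568 49.8797396038076
(71, 277) 0.10759881789581693 63.48986148654113
clip blade [ 0.53146207 -0.311591    0.02      ] tail [ 0.35826984 -0.33250836  0.02      ] 0.17445080603672455
[array([ 0.45687829, -0.2945591 ,  0.038     ]), array([ 0.45610194, -0.33978454,  0.038     ]), array([ 0.36353497, -0.3052575 ,  0.038     ]), array([ 0.36846882, -0.34860221,  0.038     ])]
trimmer 0.1252119054131954
canister top [[ 0.71937663 -0.27667735  0.168     ]]
```

Choice: the clipper at (392,266) measures 174 x 45 mm, so it is the one described. The trimmer is only 125 mm long. The clipper lies to the right. The right-hand holes on the 100 mm circle are at about -28° (next) and -47° (last). The other dots lie off the circle and are screws.

First I'll move above the knob.

```bash
cat >> h.py <<'E'
from scipy.spatial.transform import Rotation as Ro
def need(pos,yaw=None):
    s=env.read_state(); R=Ro.from_euler('xyz',s['eef_rot'],degrees=True)
    d=R.inv().apply(np.array(pos)-s['position'])/.025
    print('t',s['clock'],'pos',s['position'].round(4),'rot',s['eef_rot'].round(2),'F',s['ft_force'].round(1),'op',round(s['opening'],4))
    print('shift units',d.round(2))
    if yaw is not None:
        Rt=Ro.from_euler('xyz',[180,0,yaw],degrees=True); print('turn units',((R.inv()*Rt).as_rotvec()/.1).round(2))
E
python3 -c "
from h import *
need([.552,-.042,.2],1.1)"
python3 -m crank '[1,-0.85,0,0,0,0,0.3, 1,-0.85,0,0,0,0,0.3, 1,-0.85,0,0,0,0,0.3, 1,-0.85,0,0,0,0,0.3, 1,-0.85,0,0,0,0,0.3, 1,-0.85,0,0,0,0,0.3, 1,-0.85,0,0,0,0,0.3, 1,-0.85,0,0,0,0,0.3, 1,-0.85,0,0,0,0,0.3, 1,-0.85,0,0,0,0,0.3]'
python3 -c "
from h import *
need([.552,-.042,.2],1.1)"
```

```text
t 0.15 pos [ 0.2689 -0.619   0.2371] rot [-179.95   -0.     23.48] F [ 0.4 -0.1 -0.6] op 0.0931
shift units [ 19.58 -16.66   1.5 ]
turn units [-0.01  0.    3.91]
clock: 0.98
position: [0.415, -0.3157, 0.233]
eef_rot: [-179.6, 0.1, 23.0]
ft_force: [0.9, -1.1, 0.3]
opening: 0.0601
t 0.9833 pos [ 0.415  -0.3157  0.233 ] rot [-1.7965e+02  8.0000e-02  2.3010e+01] F [ 0.9 -1.1  0.3] op 0.0601
shift units [ 9.32 -7.93  1.36]
turn units [-0.06  0.03  3.82]
```

```bash
python3 -m crank '[1,-0.85,0.15,0,0,0,0.3, 1,-0.85,0.15,0,0,0,0.3, 1,-0.85,0.15,0,0,0,0.3, 1,-0.85,0.15,0,0,0,0.3, 1,-0.85,0.15,0,0,0,0.3, 1,-0.85,0.15,0,0,0,0.3, 1,-0.85,0.15,0,0,0,0.3, 1,-0.85,0.15,0,0,0,0.3, 0.9,-0.75,0.15,0,0,0,0.3, 0.4,-0.4,0.05,0,0,0,0.3]'
python3 -m crank '[0,0,0,0,0,1,0.3, 0,0,0,0,0,1,0.3, 0,0,0,0,0,1,0.3, 0,0,0,0,0,0.8,0.3, 0,0,0,0,0,0,0.3, 0,0,0,0,0,0,0.3, 0,0,0,0,0,0,0.3, 0,0,0,0,0,0,0.3, 0,0,0,0,0,0,0.3, 0,0,0,0,0,0,0.3]'
python3 -c "
from h import *
need([.552,-.042,.2],1.1)
c=snap('wrist','wrist1.png'); print(proj(c,[[.552,-.042,.112],[.551,-.042,.1]]))
c=snap('side','side1.png'); print(proj(c,[[.552,-.042,.112],[.552,-.042,.084]]))
"
```

```text
clock: 1.82
position: [0.5554, -0.0237, 0.1972]
eef_rot: [-179.7, 0.0, 23.1]
ft_force: [-0.2, -1.0, 0.3]
opening: 0.0601
clock: 2.65
position: [0.5557, -0.0187, 0.1945]
eef_rot: [-179.7, 0.4, 1.3]
ft_force: [0.6, 0.2, -0.2]
opening: 0.06
t 2.65 pos [ 0.5557 -0.0187  0.1945] rot [-179.67    0.37    1.28] F [ 0.6  0.2 -0.2] op 0.06
shift units [-0.17  0.93 -0.23]
turn units [-0.06  0.07  0.03]
[[308.98196242 225.77337311]
 [307.55633681 222.44055501]]
[[297.76009998 198.78116423]
 [297.58181565 206.97586855]]
```

View pics/wrist1.png

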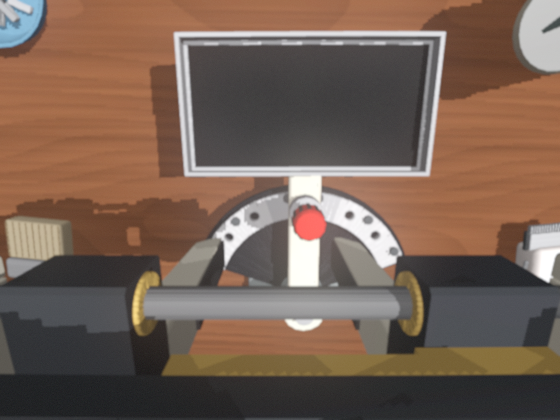

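View pics/side1.png

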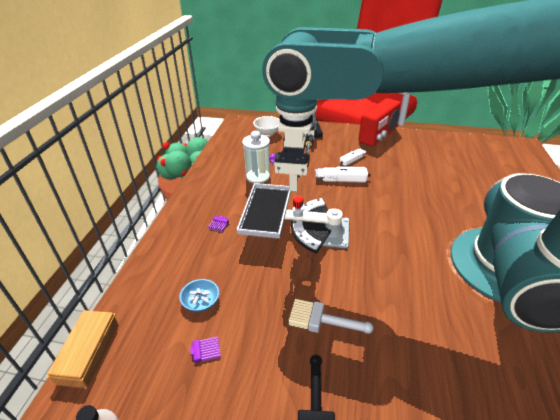

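The wrist view shows the knob at (309,222) under the gripper. The right strip's dots are near (350,215), (368,220), (374,235) and (393,251). Now I'll refine these positions.

```bash
python3 - <<'E'
from h import *
c=load('wrist1.png'); im=c['image'].astype(int)
m=(im[...,0]>150)&(im[...,1]<70)&(im[...,2]<70); v,u=np.nonzero(m); print(u.mean(),v.mean(),u.min(),u.max(),v.min(),v.max())
print(ray(c,(u.mean(),v.mean()),.108))
b=cv2.cvtColor(c['image'],cv2.COLOR_RGB2BGR)[170:270,195:415]; cv2.imwrite('pics/crop3.png',cv2.resize(b,None,fx=3.6,fy=3.6,interpolation=cv2.INTER_CUBIC))
for n in ['side1.png','top0.png']:
    c=load(n); im=c['image'].astype(int); m=(im[...,0]>150)&(im[...,1]<70)&(im[...,2]<70)
    P=proj(c,[.552,-.042,.1])[0]; v,u=np.nonzero(m); k=np.hypot(u-P[0],v-P[1])<15; print(n,u[k].mean(),v[k].mean(),P,v[k].min(),v[k].max())
E
```

```text
<stdin>:3: RuntimeWarning: Mean of empty slice.
  ret = ret.dtype.type(ret / rcount)
Traceback (most recent call last):
ValueError: zero-size array to reduction operation minimum which has no identity
```

```bash
cat > m.py <<'E'
from h import *
def red(n,P0):
    c=load(n); im=c['image'].astype(int); m=(im[...,0]>110)&(im[...,1]<.4*im[...,0])&(im[...,2]<.4*im[...,0])&(abs(im[...,1]-im[...,2])<18)
    P=proj(c,P0)[0]; v,u=np.nonzero(m); k=np.hypot(u-P[0],v-P[1])<24; u=u[k];v=v[k]
    print(n,'c',u.mean().round(2),v.mean().round(2),'expect',P.round(2),'box',u.min(),u.max(),v.min(),v.max(),'px',k.sum()); return c,u,v
E
python3 - <<'E'
from m import *
c=load('wrist1.png');print(c['image'][222,309])
for n in ['wrist1.png','side1.png','top0.png']: red(n,[.552,-.042,.1])
b=cv2.cvtColor(c['image'],cv2.COLOR_RGB2BGR)[170:270,195:415]; cv2.imwrite('pics/crop3.png',cv2.resize(b,None,fx=3.6,fy=3.6,interpolation=cv2.INTER_CUBIC))
E
```

```text
[255 111 103]m.py:5: RuntimeWarning: Mean of empty slice.
  print(n,'c',u.mean().round(2),v.mean().round(2),'expect',P.round(2),'box',u.min(),u.max(),v.min(),v.max(),'px',k.sum()); return c,u,v
  ret = ret.dtype.type(ret / rcount)
Traceback (most recent call last):
  File "m.py", line 5, in red
    print(n,'c',u.mean().round(2),v.mean().round(2),'expect',P.round(2),'box',u.min(),u.max(),v.min(),v.max(),'px',k.sum()); return c,u,v
                                                                              ~~~~~^^
ValueError: zero-size array to reduction operation minimum which has no identity
```

```bash
sed -i 's/^    c=load(n); im.*/    c=load(n); hs=cv2.cvtColor(c["image"],cv2.COLOR_RGB2HSV).astype(int); m=((hs[...,0]<4)|(hs[...,0]>175))\&(hs[...,1]>140)\&(hs[...,2]>120)/' m.py
python3 - <<'E'
from m import *
c=load('wrist1.png');
b=cv2.cvtColor(c['image'],cv2.COLOR_RGB2BGR)[170:270,195:415]; cv2.imwrite('pics/crop3.png',cv2.resize(b,None,fx=3.6,fy=3.6,interpolation=cv2.INTER_CUBIC))
for n in ['wrist1.png','side1.png','top0.png']: red(n,[.552,-.042,.1])
E
```

```text
wrist1.png c 309.8 224.55 expect [307.61 221.26] box 295 324 210 238 px 674
side1.png c 297.72 200.49 expect [297.68 202.33] box 293 302 196 208 px 69
top0.png c 290.91 225.58 expect [290.87 226.05] box 287 295 221 230 px 67
```

View pics/crop3.png

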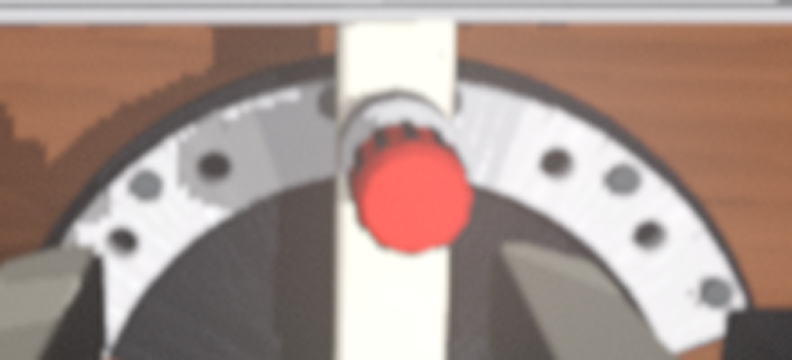

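```bash
python3 - <<'E'
from h import *
c=load('wrist1.png'); ax=np.array([.4525,-.0437,.04])
for p in [(556,162),(650,234),(215,165),(122,240)]:
    q=ray(c,np.array(p)/3.6+[195-.36,170-.36],.04)[0]-ax; print(q,np.hypot(*q[:2]),np.degrees(np.arctan2(q[1],q[0]))-1.0)
E
python3 -m crank '[-0.15,0.9,0,-0.06,0.07,0,0.1, 0,0,0.5,0,0,0,0, 0,0,0.5,0,0,0,0, 0,0,0.5,0,0,0,0, 0,0,0.5,0,0,0,0, 0,0,0.5,0,0,0,0, 0,0,0.4,0,0,0,0, 0,0,0.2,0,0,0,0, 0,0,0.2,0,0,0,0, 0,0,0,0,0,0,0]'
python3 -c "
from h import *
need([.552,-.042,.1],1.1)
c=snap('wrist','wrist2.png')
"
```

```text
[ 8.93753839e-02 -4.56095336e-02 -2.08166817e-17] 0.10034036472896465 -28.035869307096434
[ 6.88797279e-02 -7.39115073e-02 -2.08166817e-17] 0.10103132102930519 -48.01819441696681
[ 8.62599912e-02  4.92675244e-02 -2.08166817e-17] 0.09933818522617864 28.732913026310648
[ 6.35015629e-02  7.56078155e-02 -2.08166817e-17] 0.09873697518129006 48.973740625751454
clock: 3.58
position: [0.5517, -0.0401, 0.1022]
eef_rot: [-180.0, 0.1, 1.4]
ft_force: [-0.2, -0.2, 0.3]
opening: 0.0465
t 3.5833 pos [ 0.5517 -0.0401  0.1022] rot [-1.7997e+02  1.1000e-01  1.4100e+00] F [-0.2 -0.2  0.3] op 0.0465
shift units [0.01 0.07 0.09]
turn units [-0.01  0.02  0.05]
```

View pics/wrist2.png

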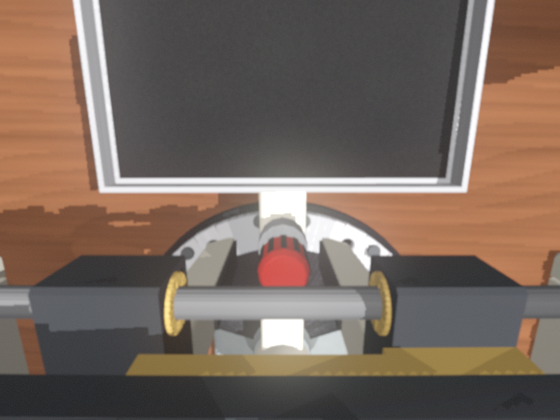

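The knob sits between the pads at (284,262), and the next hole is at about -28.0°. Now I'll grip it.

```bash
python3 -m crank '[0,0.07,0.09,0,0,0,0, 0,0,0,0,0,0,-0.2, 0,0,0,0,0,0,-0.4, 0,0,0,0,0,0,-1, 0,0,0,0,0,0,-1, 0,0,0,0,0,0,-1, 0,0,0,0,0,0,-1, 0,0,0,0,0,0,-1, 0,0,0,0,0,0,-1, 0,0,0,0,0,0,-1]'; python3 -c "
from h import *
need([.552,-.042,.1],1.1)"
```

```text
clock: 4.47
position: [0.5531, -0.0423, 0.1027]
eef_rot: [180.0, -0.1, 1.4]
ft_force: [0.4, 0.3, -1.7]
opening: 0.0249
t 4.4667 pos [ 0.5531 -0.0423  0.1027] rot [ 1.7999e+02 -1.2000e-01  1.4100e+00] F [ 0.4  0.3 -1.7] op 0.0249
shift units [-0.04 -0.01  0.11]
turn units [ 0.   -0.02  0.05]
```

```bash
python3 -m crank '[0,0,-0.15,0,0,0,-1, 0,0,-0.15,0,0,0,-1, 0,0,-0.15,0,0,0,-1, 0,0,-0.05,0,0,0,-1, 0,0,0,0,0,0,-1, 0,0,0,0,0,0,-1, 0,0,0,0,0,0,-1, 0,0,0,0,0,0,-1, 0,0,0,0,0,0,-1, 0,0,0,0,0,0,-1]'; python3 -c "
from m import *
need([.552,-.042,.1157],1.1)
c=snap('side','side2.png');red('side2.png',[.552,-.042,.113])"
```

```text
clock: 5.3
position: [0.5529, -0.0423, 0.1124]
eef_rot: [-180.0, -0.0, 1.4]
ft_force: [5.4, -1.7, -10.9]
opening: 0.0252
t 5.3 pos [ 0.5529 -0.0423  0.1124] rot [-1.7999e+02 -3.0000e-02  1.4100e+00] F [  5.4  -1.7 -10.9] op 0.0252
shift units [-0.03 -0.01 -0.13]
turn units [-0.   -0.01  0.05]
side2.png c 301.0 201.5 expect [297.77 198.48] box 301 301 199 204 px 4
```

```bash
python3 -m crank '[0,0,-0.1,0,0,0,-1, 0,0,-0.06,0,0,0,-1, 0,0,0,0,0,0,-1, 0,0,0,0,0,0,-1, 0,0,0,0,0,0,-1, 0,0,0,0,0,0,-1, 0,0,0,0,0,0,-1, 0,0,0,0,0,0,-1, 0,0,0,0,0,0,-1, 0,0,0,0,0,0,-1]'; python3 -c "
from m import *
need([.552,-.042,.1157],1.1)"
```

```text
clock: 6.18
position: [0.5529, -0.0423, 0.113]
eef_rot: [-180.0, 0.0, 1.4]
ft_force: [5.4, -0.5, -10.5]
opening: 0.025
t 6.1833 pos [ 0.5529 -0.0423  0.113 ] rot [-1.7998e+02  2.0000e-02  1.4100e+00] F [  5.4  -0.5 -10.5] op 0.025
shift units [-0.03 -0.01 -0.11]
turn units [-0.    0.    0.05]
```

```bash
python3 -m crank '[0,0,-0.08,0,0,0,-1, 0,0,-0.06,0,0,0,-1, 0,0,-0.02,0,0,0,-1, 0,0,-0.02,0,0,0,-1, 0,0,-0.02,0,0,0,-1, 0,0,-0.02,0,0,0,-1, 0,0,-0.02,0,0,0,-1, 0,0,-0.02,0,0,0,-1, 0,0,-0.02,0,0,0,-1, 0,0,-0.02,0,0,0,-1]'; python3 -c "
from m import *
need([.552,-.042,.1157],1.1)"
```

```text
clock: 7.02
position: [0.5528, -0.0423, 0.1161]
eef_rot: [-180.0, 0.1, 1.4]
ft_force: [5.4, -0.5, -12.6]
opening: 0.0251
t 7.0167 pos [ 0.5528 -0.0423  0.1161] rot [-1.7996e+02  1.0000e-01  1.4100e+00] F [  5.4  -0.5 -12.6] op 0.0251
shift units [-0.03 -0.01  0.02]
turn units [-0.01  0.02  0.05]
```

```bash
python3 -m crank '[0,0.07,-0.015,0,0,0.175,-1, -0.002,0.1,-0.015,0,0,0.25,-1, -0.002,0.1,-0.015,0,0,0.25,-1, -0.002,0.1,-0.015,0,0,0.25,-1, -0.002,0.1,-0.015,0,0,0.25,-1, -0.002,0.1,-0.015,0,0,0.25,-1, -0.002,0.1,-0.015,0,0,0.25,-1, -0.002,0.1,-0.015,0,0,0.25,-1, 0,0.05,-0.015,0,0,0.12,-1, 0,0,-0.015,0,0,0,-1]'; cat >> m.py <<'E'
def arm(deg,z):
    s=env.read_state(); p=s['position']-[.4529,-.0440,0]; print('r',np.hypot(p[0],p[1]).round(4),'ang',(np.degrees(np.arctan2(p[1],p[0]))-1).round(2))
    a=np.radians(deg+1); need([.4529+.1*np.cos(a),-.044+.1*np.sin(a),z],deg+1)
E
python3 -c "
from m import *
arm(-20,.1158)"
```

```text
clock: 7.85
position: [0.5515, -0.0626, 0.116]
eef_rot: [-179.9, 0.1, -10.7]
ft_force: [5.3, -1.1, -11.4]
opening: 0.025
r 0.1003 ang -11.69
t 7.85 pos [ 0.5515 -0.0626  0.116 ] rot [-1.7991e+02  1.2000e-01 -1.0730e+01] F [  5.3  -1.1 -11.4] op 0.025
shift units [-0.05  0.58  0.01]
turn units [-0.01  0.02  1.44]
```

```bash
python3 -m crank '[0,0.07,-0.015,0,0,0.175,-1, -0.002,0.1,-0.015,0,0,0.25,-1, -0.002,0.1,-0.015,0,0,0.25,-1, -0.002,0.1,-0.015,0,0,0.25,-1, -0.002,0.1,-0.015,0,0,0.25,-1, -0.002,0.07,-0.015,0,0,0.16,-1, 0,0,-0.015,0,0,0,-1, 0,0,0,0,0,0,-1, 0,0,0,0,0,0,-1, 0,0,0,0,0,0,-1]'; python3 -c "
from m import *
arm(-20,.11)
snap('wrist','wrist3.png');snap('side','side3.png')"
```

```text
clock: 8.68
position: [0.548, -0.0767, 0.1149]
eef_rot: [-180.0, 0.1, -18.7]
ft_force: [6.1, -0.6, -11.0]
opening: 0.0251
r 0.1006 ang -20.0
t 8.6833 pos [ 0.548  -0.0767  0.1149] rot [-1.7999e+02  1.4000e-01 -1.8690e+01] F [  6.1  -0.6 -11. ] op 0.0251
shift units [-0.02  0.    0.2 ]
turn units [-0.    0.02  0.05]
```

View pics/wrist3.png

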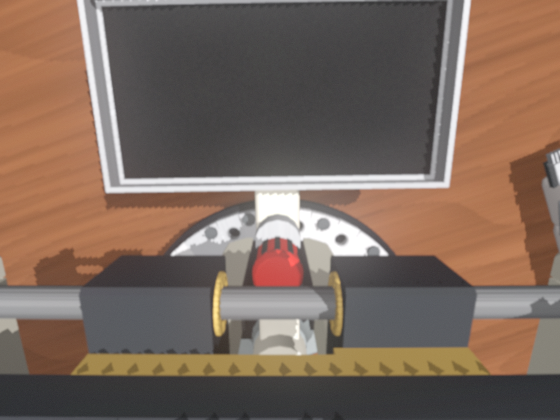

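View pics/side3.png

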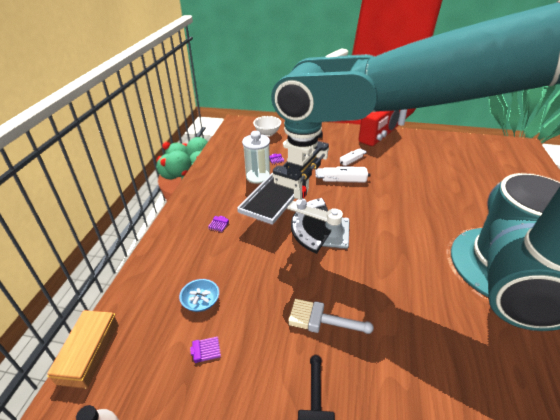

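The arm has followed, and the tray is turned to the right by about 20°. I'll lower the nose onto the plate and let go.

```bash
python3 -m crank '[0,0,0.05,0,0,0,-1, 0,0,0.04,0,0,0,-1, 0,0,0,0,0,0,-1, 0,0,0,0,0,0,-0.4, 0,0,0,0,0,0,-0.3, 0,0,0,0,0,0,-0.2, 0,0,0,0,0,0,-0.12, 0,0,0,0,0,0,-0.12, 0,0,0,0,0,0,-0.12, 0,0,0,0,0,0,-0.12]'; python3 -c "
from m import *
arm(-20,.082)
"
```

```text
clock: 9.62
position: [0.5485, -0.0768, 0.1152]
eef_rot: [-180.0, 0.0, -18.7]
ft_force: [0.7, -0.3, 0.2]
opening: 0.0409
r 0.1011 ang -19.93
t 9.6167 pos [ 0.5485 -0.0768  0.1152] rot [-1.7998e+02  2.0000e-02 -1.8690e+01] F [ 0.7 -0.3  0.2] op 0.0409
shift units [-0.04  0.01  1.33]
turn units [-0.    0.    0.05]
```

```bash
python3 -m crank '[0,0,0.25,0,0,0,-0.12, 0,0,0.25,0,0,0,-0.12, 0,0,0.25,0,0,0,-0.12, 0,0,0.25,0,0,0,-0.12, 0,0,0.2,0,0,0,-0.12, 0,0,0.08,0,0,0,-0.12, 0,0,0,0,0,0,-0.12, 0,0,0,0,0,0,-0.12, 0,0,0,0,0,0,-0.12, 0,0,0,0,0,0,-0.12]'; python3 -c "
from m import *
arm(-20,.083)
snap('wrist','wrist4.png')
"
```

```text
clock: 10.45
position: [0.5479, -0.0767, 0.0785]
eef_rot: [-180.0, 0.1, -18.7]
ft_force: [-0.0, -0.3, -0.5]
opening: 0.0408
r 0.1005 ang -19.98
t 10.45 pos [ 0.5479 -0.0767  0.0785] rot [-1.7999e+02  1.3000e-01 -1.8690e+01] F [-0.  -0.3 -0.5] op 0.0408
shift units [-0.02  0.   -0.18]
turn units [-0.    0.02  0.05]
```

View pics/wrist4.png

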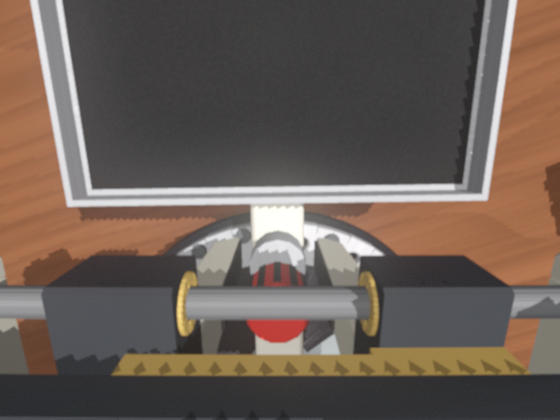

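```bash
python3 -m crank '[0,0,-0.16,0,0,0,-0.12, 0,0.05,0,0,0,0.125,-0.12, 0,0.05,0,0,0,0.125,-0.12, 0,0.05,0,0,0,0.125,-0.12, 0,0.05,0,0,0,0.125,-0.12, 0,0.05,0,0,0,0.125,-0.12, 0,0.05,0,0,0,0.125,-0.12, 0,0.05,0,0,0,0.125,-0.12, 0,0.05,0,0,0,0.125,-0.12, 0,0,0,0,0,0,-0.12]'; python3 -c "
from m import *
arm(-28,.083)
"
```

```text
clock: 11.33
position: [0.545, -0.0844, 0.084]
eef_rot: [-179.6, 0.1, -25.1]
ft_force: [0.5, 1.3, 1.3]
opening: 0.041
r 0.1006 ang -24.66
t 11.3333 pos [ 0.545  -0.0844  0.084 ] rot [-1.7962e+02  8.0000e-02 -2.5090e+01] F [0.5 1.3 1.3] op 0.041
shift units [-0.02  0.23  0.04]
turn units [-0.07  0.02  0.33]
```

```bash
python3 -m crank '[0,0.05,0,0.03,0,0.06,-0.12, 0,0.05,0,0.03,0,0.06,-0.12, 0,0.05,0,0,0,0.06,-0.12, 0,0.05,0,0,0,0.06,-0.12, 0,0.05,0,0,0,0.06,-0.12, 0,0.05,0,0,0,0.06,-0.12, 0,0.05,0,0,0,0.06,-0.12, 0,0,0,0,0,0,-0.12, 0,0,0,0,0,0,-0.12, 0,0,0,0,0,0,-0.12]'; python3 -c "
from m import *
arm(-31,.083)
snap('wrist','wrist5.png')
"
```

```text
clock: 12.17
position: [0.543, -0.0888, 0.0837]
eef_rot: [-178.6, 0.1, -27.9]
ft_force: [1.5, 2.7, -0.9]
opening: 0.0409
r 0.1006 ang -27.44
t 12.1667 pos [ 0.543  -0.0888  0.0837] rot [-1.7859e+02  6.0000e-02 -2.7870e+01] F [ 1.5  2.7 -0.9] op 0.0409
shift units [-0.03  0.25  0.02]
turn units [-0.25  0.02  0.37]
```

View pics/wrist5.png

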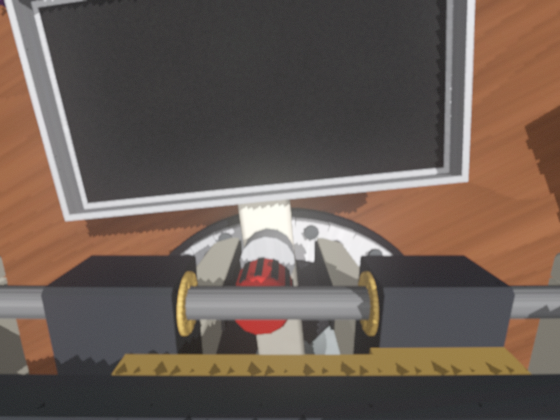

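```bash
python3 -m crank '[0,0.05,0,-0.06,0,0.05,-0.12, 0,0.05,0,-0.06,0,0.05,-0.12, 0,0.05,0,-0.06,0,0.05,-0.12, 0,0.04,0,-0.06,0,0.05,-0.12, 0,0.04,0,0,0,0.05,-0.12, 0,0.04,0,0,0,0.05,-0.12, 0,0,0,0,0,0,-0.12, 0,0,0,0,0,0,-0.12, 0,0,0,0,0,0,-0.12, 0,0,0,0,0,0,-0.12]'; python3 -c "
from m import *
arm(-31.5,.083)
snap('wrist','wrist6.png')
"
```

```text
clock: 13.05
position: [0.5414, -0.0924, 0.0841]
eef_rot: [-179.7, -0.0, -29.7]
ft_force: [1.7, 3.2, -0.2]
opening: 0.0411
r 0.1008 ang -29.69
t 13.05 pos [ 0.5414 -0.0924  0.0841] rot [-179.68   -0.    -29.71] F [ 1.7  3.2 -0.2] op 0.0411
shift units [-0.03  0.13  0.04]
turn units [-0.06 -0.    0.14]
```

View pics/wrist6.png

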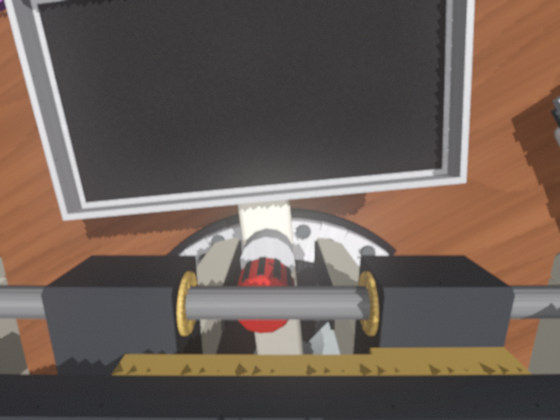

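```bash
python3 -m crank '[0,0.025,0,0,0,0.04,-0.12, 0,0.025,0,0,0,0.04,-0.12, 0,0.025,0,0,0,0.04,-0.12, 0,0.025,0,0,0,0.04,-0.12, 0,0.02,0,0,0,0,-0.12, 0,0.02,0,0,0,0,-0.12, 0,0.02,0,0,0,0,-0.12, 0,0.02,0,0,0,0,-0.12, 0,0.02,0,0,0,0,-0.12, 0,0,0,0,0,0,-0.12]'; python3 -c "
from m import *
arm(-31.5,.083)
snap('wrist','wrist7.png')
"
```

```text
clock: 13.93
position: [0.5409, -0.0928, 0.0839]
eef_rot: [-179.1, -0.0, -30.7]
ft_force: [1.6, 1.0, 0.3]
opening: 0.041
r 0.1006 ang -30.0
t 13.9333 pos [ 0.5409 -0.0928  0.0839] rot [-1.7908e+02 -2.0000e-02 -3.0680e+01] F [1.6 1.  0.3] op 0.041
shift units [-0.02  0.11  0.03]
turn units [-0.16 -0.   -0.03]
```

View pics/wrist7.png

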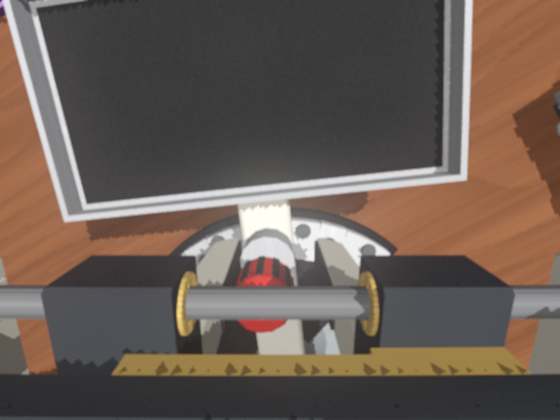

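```bash
python3 -m crank '[0,0.035,0,-0.05,0,0,-0.12, 0,0.035,0,-0.05,0,0,-0.12, 0,0.035,0,-0.05,0,0,-0.12, 0,0.035,0,-0.03,0,0,-0.12, 0,0.035,0,-0.03,0,0,-0.12, 0,0,0,0,0,0,-0.12, 0,0,0,0,0,0,-0.12, 0,0,0,0,0,0,-0.12, 0,0,0,0,0,0,-0.12, 0,0,0,0,0,0,-0.12]'; python3 -c "
from m import *
arm(-31.5,.083)
snap('wrist','wrist8.png')
"
```

```text
clock: 14.82
position: [0.5392, -0.0965, 0.0841]
eef_rot: [179.7, -0.1, -30.7]
ft_force: [2.5, 3.3, -0.5]
opening: 0.0411
r 0.101 ang -32.31
t 14.8167 pos [ 0.5392 -0.0965  0.0841] rot [ 1.797e+02 -1.000e-01 -3.071e+01] F [ 2.5  3.3 -0.5] op 0.0411
shift units [-0.04 -0.06  0.04]
turn units [ 0.05 -0.02 -0.04]
```

View pics/wrist8.png

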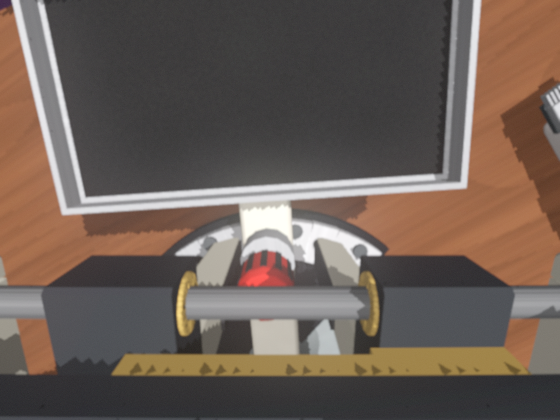

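```bash
python3 - <<'E'
from m import *
for n,cor in [('wrist7.png',[(67,219),(466,180)]),('wrist8.png',[(63,213),(467,187)])]:
    c=load(n); e=ray(c,cor,.074); d=e[1]-e[0]; mid=e.mean(0)
    a=np.arctan2(d[1],d[0])+np.pi/2; am=np.arctan2(mid[1]+.044,mid[0]-.4529)
    print(n,'arm by edge',np.degrees(a)-1,'by mid',np.degrees(am)-1)
    for A in (a,am):
        for z in (.112,.122):
            cx,cy=.4529+.1*np.cos(A),-.044+.1*np.sin(A)
            t=np.linspace(0,2*np.pi,60); P=proj(c,np.c_[cx+.013*np.cos(t),cy+.013*np.sin(t),0*t+z]); print(z,P.min(0),P.max(0))
    hs=cv2.cvtColor(c["image"],cv2.COLOR_RGB2HSV).astype(int); m=((hs[...,0]<4)|(hs[...,0]>175))&(hs[...,1]>140)&(hs[...,2]>120); m[:240]=0;m[:,:220]=0;m[:,310:]=0
    v,u=np.nonzero(m);print('red',u.min(),u.max(),v.min(),v.max())
c=snap('side','side8.png'); snap('top','top8.png')
for n in ['side8','top8']: 
    im=cv2.cvtColor(load(n+'.png')['image'],cv2.COLOR_RGB2BGR); b=im[180:250,260:360] if n=='side8' else im[150:300,230:380]
    cv2.imwrite('pics/%s_c.png'%n,cv2.resize(b,None,fx=5 if n=='top8' else 7,fy=5 if n=='top8' else 7,interpolation=cv2.INTER_CUBIC)[:600])
E
```

```text
wrist7.png arm by edge -25.79545038970691 by mid -26.426039677563512
0.112 [230.44663987 268.17211128] [291.4547906  323.10355183]
0.122 [226.37087995 279.31886549] [292.15852495 337.84673606]
0.112 [233.00468202 267.95243056] [294.03584736 322.91254349]
0.122 [229.12761533 279.08576087] [294.94227288 337.64662129]
red 239 284 265 331
wrist8.png arm by edge -28.023029835656843 by mid -28.79220129819842
0.112 [231.30566035 268.28546097] [292.31631513 323.19031888]
0.122 [227.82858013 279.39497313] [293.62101578 337.89623577]
0.112 [234.45251136 268.10632542] [295.45985545 323.0255243 ]
0.122 [231.22167786 279.20277182] [297.01044991 337.72071715]
red 239 285 264 285
```

View pics/side8_c.png

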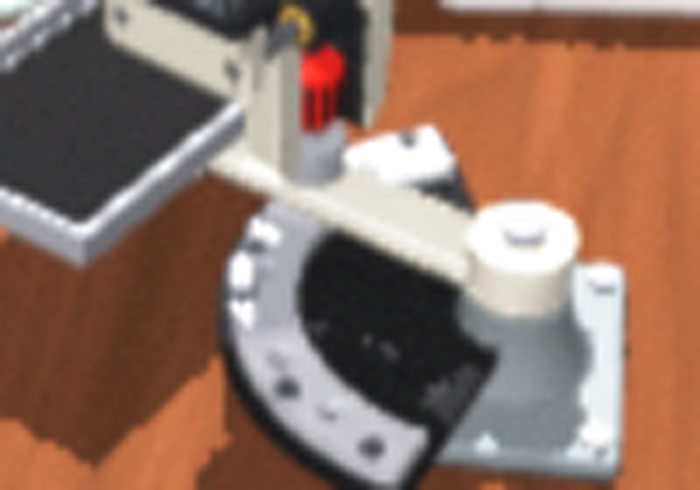

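The knob has dropped about 9–10 mm: its lower edge moved from row 331 to 318, as predicted for the home height. The arm is at about -28°. I'll back the finger off, rise and check the pin height in clear view.

```bash
python3 -m crank '[0,-0.1,0,0.05,0,0,-0.12, 0,-0.1,0,0,0,0,-0.12, 0,0,0,0,0,0,0, 0,0,-0.4,0,0,0,0.3, 0,0,-0.7,0,0,0,0.3, 0,0,-1,0,0,0,0.5, 0,0,-1,0,0,0,0.7, 0.2,1,-0.8,0,0,-0.5,0.7, -0.2,1,0,0,0,-1,0.7, -0.5,1,0,0,0,-1,0.7]'; python3 -m crank '[-0.5,1,0,0,0,-1,0.7, -0.5,1,0,0,0,-1,0.7, -0.5,1,0,0,0,-1,0.7, -0.5,1,0,0,0,-1,0.7, -0.5,1,0,0,0,-0.5,0.7, -0.3,0.5,0,0,0,0,0.7, 0,0,0,0,0,0,0.7, 0,0,0,0,0,0,0.7, 0,0,0,0,0,0,0.7, 0,0,0,0,0,0,0.7]'; python3 - <<'E'
from m import *
need([.447,-.322,.15],6.9)
a=np.radians(-27); k=np.array([.4529+.1*np.cos(a),-.044+.1*np.sin(a),0])
snap('side','side9.png'); snap('top','top9.png')
for n in ['side9.png','top9.png']:
    red(n,k+[0,0,.1])
    for z in (.1,.102,.11): print(proj(load(n),k+[0,0,z]))
im=cv2.cvtColor(load('side9.png')['image'],cv2.COLOR_RGB2BGR)
cv2.imwrite('pics/s9.png',cv2.resize(im[130:250,220:390],None,fx=4.5,fy=4.5,interpolation=cv2.INTER_CUBIC))
im=cv2.cvtColor(load('top9.png')['image'],cv2.COLOR_RGB2BGR)
cv2.imwrite('pics/t9.png',cv2.resize(im[145:315,235:465],None,fx=3.3,fy=3.3,interpolation=cv2.INTER_CUBIC))
E
```

```text
clock: 15.8
position: [0.4957, -0.1541, 0.1895]
eef_rot: [179.8, 0.1, -15.8]
ft_force: [0.5, -0.7, -0.1]
opening: 0.0786
clock: 16.63
position: [0.4135, -0.2948, 0.2002]
eef_rot: [179.4, -0.1, 11.5]
ft_force: [-0.2, -0.2, 0.3]
opening: 0.0794
t 16.6333 pos [ 0.4135 -0.2948  0.2002] rot [ 1.7942e+02 -6.0000e-02  1.1490e+01] F [-0.2 -0.2  0.3] op 0.0794
shift units [1.09 1.31 2.02]
turn units [ 0.1  -0.02  0.8 ]
side9.png c 303.87 190.38 expect [303.8  192.47] box 300 308 186 198 px 71
[[303.79823232 192.46965629]]
[[303.81766308 191.89009901]]
[[303.89579823 189.55832597]]
top9.png c 309.04 229.32 expect [309.03 229.49] box 305 313 225 234 px 71
[[309.02634897 229.48502054]]
[[309.07208132 229.39810229]]
[[309.25667946 229.0472609 ]]
```

View pics/s9.png

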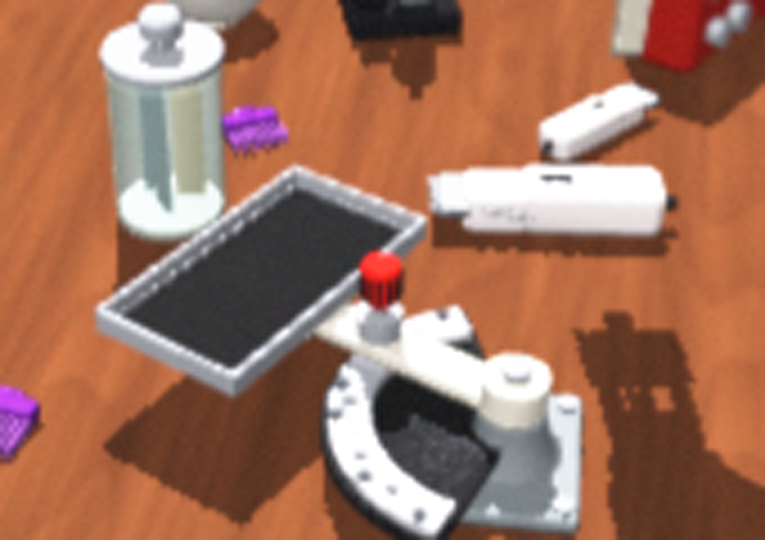

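View pics/t9.png

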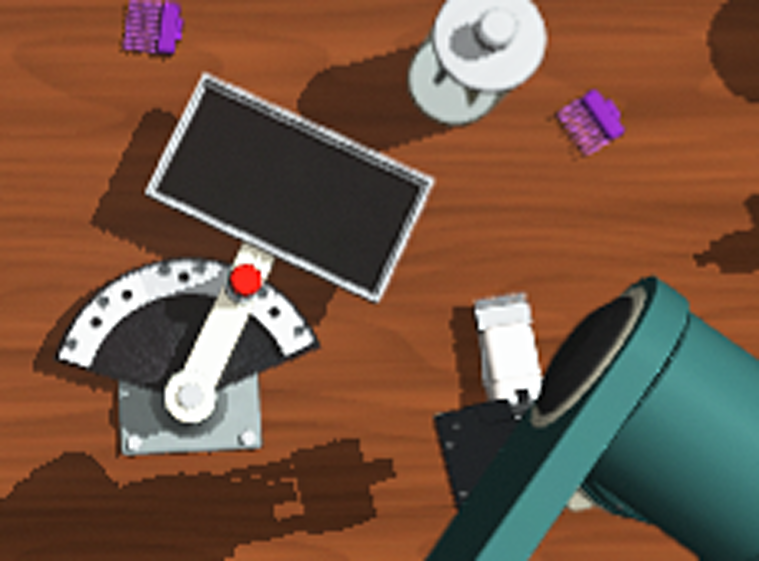

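The pin is home: the knob's height in the side view matches the home-in-middle-hole picture to 0.25 px, and a 10 mm lift would show about 2.9 px. The arm is at about -28°, and the next marks beyond it are a screw and then the last hole. Next I'll look at the clipper with the wrist camera.

```bash
python3 -m crank '[0.4,1,0,0.1,0,0.4,0.7, 0.4,0.3,0,0,0,0.4,0.7, 0,0,0,0,0,0,0.7, 0,0,0,0,0,0,0.7, 0,0,0,0,0,0,0.7, 0,0,0,0,0,0,0.7, 0,0,0,0,0,0,0.7, 0,0,0,0,0,0,0.7, 0,0,0,0,0,0,0.7, 0,0,0,0,0,0,0.7]'; python3 -c "
from m import *
need([.445,-.32,.15],6.9)
c=snap('wrist','wrist9.png'); print(proj(c,[[.445,-.32,.038]]))"
```

```text
clock: 17.57
position: [0.4404, -0.3186, 0.201]
eef_rot: [-180.0, -0.1, 7.3]
ft_force: [0.1, 0.1, -0.8]
opening: 0.079
t 17.5667 pos [ 0.4404 -0.3186  0.201 ] rot [-1.7998e+02 -9.0000e-02  7.3500e+00] F [ 0.1  0.1 -0.8] op 0.079
shift units [0.17 0.08 2.04]
turn units [-0.   -0.02  0.08]
[[279.9554645 194.8361458]]
```

View pics/wrist9.png

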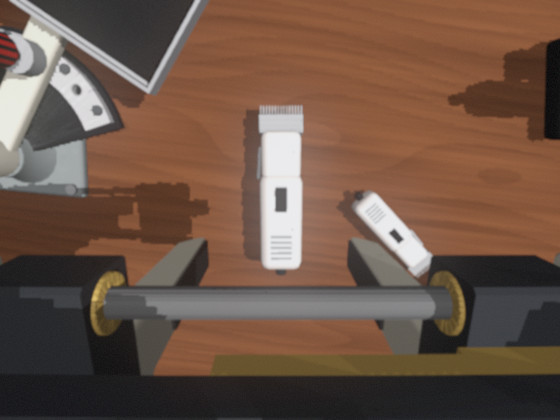

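```bash
python3 - <<'E'
from h import *
c=load('wrist9.png')
print(ray(c,[(281,105),(281,273)],.02), ray(c,[(261,180),(301,180),(262,265),(301,265)],.038))
E
```

```text
[[ 0.53256353 -0.30975171  0.02      ]
 [ 0.3510977  -0.33362024  0.02      ]] [[ 0.45760778 -0.29919294  0.038     ]
 [ 0.46272839 -0.3389543   0.038     ]
 [ 0.3663295  -0.31082851  0.038     ]
 [ 0.37167936 -0.35238979  0.038     ]]
```

```bash
python3 -c "
from h import *
need([.443,-.3215,.027],7.4); print(ray(load('wrist9.png'),[(356,195)],.02))"
python3 -m crank '[0.06,0.13,0.8,0,0,0,0.37, 0,0,0.9,0,0,0,0.37, 0,0,0.9,0,0,0,0.37, 0,0,0.9,0,0,0,0.37, 0,0,0.9,0,0,0,0.37, 0,0,0.8,0,0,0,0.37, 0,0,0.5,0,0,0,0.37, 0,0,0.3,0,0,0,0.37, 0,0,0.2,0,0,0,0.37, 0,0,0,0,0,0,0.37]'; python3 -c "
from h import *
need([.443,-.3215,.027],7.4)"
```

```text
t 17.6167 pos [ 0.4404 -0.3187  0.201 ] rot [-1.7999e+02 -9.0000e-02  7.3400e+00] F [-0.9  0.5  0. ] op 0.0789
shift units [0.08 0.13 6.96]
turn units [-0.   -0.02 -0.01]
[[ 0.45163723 -0.40161231  0.02      ]]
clock: 18.45
position: [0.4434, -0.3229, 0.0423]
eef_rot: [179.8, -0.3, 7.3]
ft_force: [0.4, 0.6, 0.9]
opening: 0.0636
t 18.45 pos [ 0.4434 -0.3229  0.0423] rot [179.77  -0.32   7.34] F [0.4 0.6 0.9] op 0.0636
shift units [-0.01 -0.06  0.61]
turn units [ 0.04 -0.06 -0.01]
```

```bash
python3 -m crank '[0,-0.06,0.25,0.04,-0.05,0,0.37, 0,0,0.2,0,0,0,0.37, 0,0,0.1,0,0,0,0.3, 0,0,0,0,0,0,0.1, 0,0,0,0,0,0,-0.1, 0,0,0,0,0,0,-0.3, 0,0,0,0,0,0,-0.6, 0,0,0,0,0,0,-1, 0,0,0,0,0,0,-1, 0,0,0,0,0,0,-1]'; python3 -c "
from h import *
need([.443,-.3215,.027],7.4);snap('wrist','wrist10.png')"
```

```text
clock: 19.28
position: [0.4447, -0.3223, 0.0307]
eef_rot: [179.8, -0.2, 7.3]
ft_force: [0.8, 0.2, -2.3]
opening: 0.0441
t 19.2833 pos [ 0.4447 -0.3223  0.0307] rot [179.85  -0.18   7.34] F [ 0.8  0.2 -2.3] op 0.0441
shift units [-0.06 -0.04  0.15]
turn units [ 0.03 -0.03 -0.01]
```

View pics/wrist10.png

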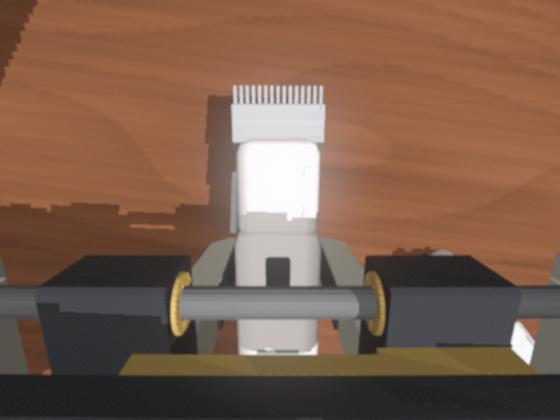

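The clipper is held centrally, with an opening of 44.1 mm matching its 44 mm width. I'll lift it and measure the tray.

```bash
python3 - <<'E'
from h import *
c=load('top9.png')
P=np.array([ray(c,np.array(p)/3.3+[234.65,144.65],.074)[0] for p in [(207,73),(433,180),(378,302),(147,192)]]); print(P,P.mean(0))
for i,j in [(1,0),(2,3)]: d=P[j]-P[i]; print(np.degrees(np.arctan2(d[1],d[0])),np.linalg.norm(d))
E
python3 -m crank '[0,0,-0.2,0,0,0,-1, 0,0,-0.6,0,0,0,-1, 0,0,-0.9,0,0,0,-1, 0,0,-1,0,0,0,-1, 0,0,-1,0,0,0,-1, 0,0,-1,0,0,0,-1, 0,0,-1,0,0,0,-1, 0,0,-0.6,0,0,0,-1, 0,0,-0.2,0,0,0,-1, 0,0,0,0,0,0,-1]'; python3 -c "
from h import *
need([.622,-.130,.19],63)"
```

```text
[[ 0.71877895 -0.06405563  0.074     ]
 [ 0.62450057 -0.24734586  0.074     ]
 [ 0.52489421 -0.19788899  0.074     ]
 [ 0.61919649 -0.01229232  0.074     ]] [ 0.62184255 -0.1303957   0.074     ]
62.78022062400221 0.2061157905438792
63.064725764696874 0.2081803189275404
clock: 20.17
position: [0.4426, -0.3208, 0.2018]
eef_rot: [180.0, -0.0, 7.3]
ft_force: [-0.1, -0.0, -3.8]
opening: 0.0435
t 20.1667 pos [ 0.4426 -0.3208  0.2018] rot [ 1.7999e+02 -4.0000e-02  7.3400e+00] F [-0.1 -0.  -3.8] op 0.0435
shift units [ 8.09 -6.65  0.48]
turn units [ 0.01 -0.01 -9.71]
```

```bash
python3 -m crank '[0.4,-0.33,0,0,0,0,-1, 0.8,-0.66,0,0,0,0,-1, 0.9,-0.74,0,0,0,0,-1, 0.9,-0.74,0,0,0,0,-1, 0.9,-0.74,0,0,0,0,-1, 0.9,-0.74,0,0,0,0,-1, 0.9,-0.74,0,0,0,0,-1, 0.9,-0.74,0,0,0,0,-1, 0.8,-0.66,0,0,0,0,-1, 0.4,-0.3,0,0,0,0,-1]'
python3 -m crank '[0.2,-0.1,0,0,0,-0.6,-1, 0,0,0,0,0,-1,-1, 0,0,0,0,0,-1,-1, 0,0,0,0,0,-1,-1, 0,0,0,0,0,-1,-1, 0,0,0,0,0,-1,-1, 0,0,0,0,0,-1,-1, 0,0,0,0,0,-1,-1, 0,0,0,0,0,-1,-1, 0,0,0,0,0,-0.7,-1]'
python3 -c "
from h import *
need([.622,-.130,.14],62.9)"
```

```text
clock: 21.0
position: [0.6209, -0.1241, 0.1871]
eef_rot: [-179.6, 0.7, 7.0]
ft_force: [0.6, 0.2, -3.5]
opening: 0.0436
clock: 21.83
position: [0.6248, -0.1126, 0.1701]
eef_rot: [-178.0, 0.3, 63.0]
ft_force: [-0.2, -0.3, -3.6]
opening: 0.0438
t 21.8333 pos [ 0.6248 -0.1126  0.1701] rot [-178.      0.32   63.01] F [-0.2 -0.3 -3.6] op 0.0438
shift units [-0.66  0.26  1.2 ]
turn units [-0.35  0.06  0.02]
```

```bash
python3 -m crank '[-0.3,0.13,0,-0.2,0.03,0,-1, -0.3,0.13,0.2,-0.12,0.03,0,-1, -0.05,0,0.3,0,0,0,-1, 0,0,0.3,0,0,0,-1, 0,0,0.2,0,0,0,-1, 0,0,0.2,0,0,0,-1, 0,0,0,0,0,0,-1, 0,0,0,0,0,0,-1, 0,0,0,0,0,0,-1, 0,0,0,0,0,0,-1]'
python3 -c "
from h import *
need([.622,-.130,.0925],62.9); snap('wrist','wrist11.png');snap('side','side11.png')"
```

```text
clock: 22.67
position: [0.6211, -0.1311, 0.1313]
eef_rot: [-179.6, 0.0, 62.6]
ft_force: [-0.4, 0.6, -2.9]
opening: 0.0437
t 22.6667 pos [ 0.6211 -0.1311  0.1313] rot [-1.7965e+02  4.0000e-02  6.2580e+01] F [-0.4  0.6 -2.9] op 0.0437
shift units [0.06 0.02 1.55]
turn units [-0.06  0.01 -0.06]
```

View pics/wrist11.png

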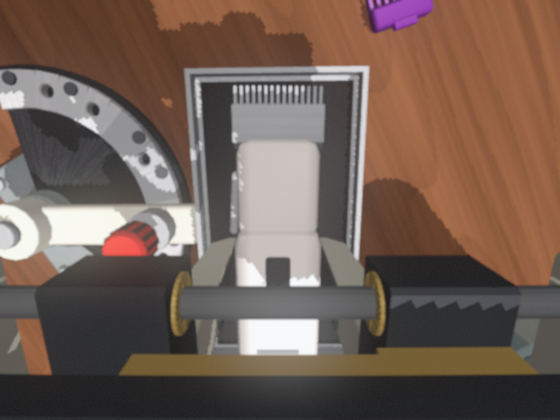

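View pics/side11.png

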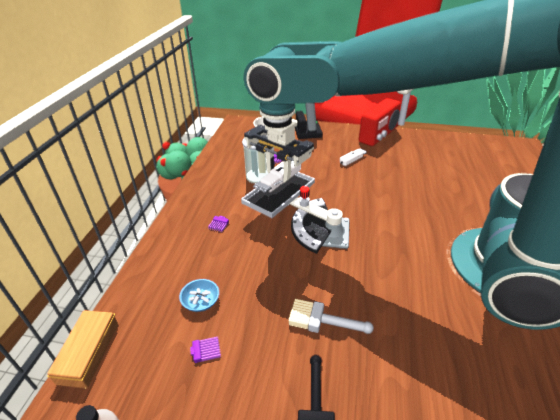

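The clipper sits inside the tray outline, blade up-image, with centre line u≈279 against the tray's 278. Lowering now.

```bash
python3 -m crank '[0.05,0.02,0.3,-0.05,0,-0.05,-1, 0,0,0.35,0,0,0,-1, 0,0,0.3,0,0,0,-1, 0,0,0.2,0,0,0,-1, 0,0,0.1,0,0,0,-1, 0,0,0.05,0,0,0,-1, 0,0,0,0,0,0,-1, 0,0,0,0,0,0,-1, 0,0,0,0,0,0,-1, 0,0,0,0,0,0,-1]'
python3 -c "
from h import *
need([.622,-.130,.0917],62.9)"
```

```text
clock: 23.6
position: [0.6222, -0.13, 0.0953]
eef_rot: [-180.0, 0.0, 62.9]
ft_force: [-0.1, -0.6, -3.6]
opening: 0.0438
t 23.6 pos [ 0.6222 -0.13    0.0953] rot [-1.7998e+02  4.0000e-02  6.2910e+01] F [-0.1 -0.6 -3.6] op 0.0438
shift units [-0.   -0.01  0.14]
turn units [-0.    0.01  0.  ]
```

```bash
python3 -m crank '[0,0,0.04,0,0,0,-1, 0,0,0.03,0,0,0,-1, 0,0,0.02,0,0,0,-1, 0,0,0.02,0,0,0,-1, 0,0,0,0,0,0,-1, 0,0,0,0,0,0,-1, 0,0,0,0,0,0,-1, 0,0,0,0,0,0,-1, 0,0,0,0,0,0,-1, 0,0,0,0,0,0,-1]'
python3 -c "
from h import *
need([.622,-.130,.0917],62.9)"
```

```text
clock: 24.43
position: [0.6226, -0.1302, 0.0933]
eef_rot: [179.9, 0.0, 62.9]
ft_force: [0.5, 0.1, -2.4]
opening: 0.0438
t 24.4333 pos [ 0.6226 -0.1302  0.0933] rot [1.7994e+02 2.0000e-02 6.2900e+01] F [ 0.5  0.1 -2.4] op 0.0438
shift units [-0.01 -0.03  0.07]
turn units [0.01 0.   0.  ]
```

```bash
python3 -m crank '[0,0,0.03,0,0,0,-1, 0,0,0.03,0,0,0,-1, 0,0,0.03,0,0,0,-1, 0,0,0.03,0,0,0,-1, 0,0,0.02,0,0,0,-1, 0,0,0.02,0,0,0,-1, 0,0,0,0,0,0,-1, 0,0,0,0,0,0,-1, 0,0,0,0,0,0,-1, 0,0,0,0,0,0,-1]'
python3 -c "
from h import *
need([.622,-.130,.0917],62.9)"
```

```text
clock: 25.27
position: [0.6229, -0.1301, 0.0917]
eef_rot: [179.9, -0.0, 62.9]
ft_force: [-2.3, -0.2, 2.2]
opening: 0.0435
t 25.2667 pos [ 0.6229 -0.1301  0.0917] rot [ 1.7987e+02 -2.0000e-02  6.2920e+01] F [-2.3 -0.2  2.2] op 0.0435
shift units [-0.01 -0.03  0.  ]
turn units [ 0.02 -0.    0.  ]
```

The clipper is down at the expected height, with the vertical force up by about 5 N. Releasing gently.

```bash
python3 -m crank '[0,0,0,0,0,0,-0.05, 0,0,0,0,0,0,0, 0,0,0,0,0,0,0.1, 0,0,0,0,0,0,0.2, 0,0,0,0,0,0,0.22, 0,0,0,0,0,0,0.22, 0,0,-0.2,0,0,0,0.22, 0,0,-0.5,0,0,0,0.22, 0,0,-0.8,0,0,0,0.22, 0,0,-1,0,0,0,0.22]'
python3 -c "
from h import *
need([.45,-.3,.25],62.9)"
python3 -m crank '[0,0,-1,0,0,0,0.22, 0,0,-1,0,0,0,0.22, 0,0,-0.5,0,0,0,0.22, -1,-0.3,-0.5,0,0,0,0.22, -1,-0.3,0,0,0,0,0.22, -1,-0.3,0,0,0,0,0.22, -1,-0.3,0,0,0,0,0.22, -1,-0.3,0,0,0,0,0.22, -1,-0.3,0,0,0,0,0.22, -1,-0.3,0,0,0,0,0.22]'
python3 - <<'E'
from m import *
need([.45,-.3,.25],62.9)
E
```

```text
clock: 26.1
position: [0.6212, -0.1298, 0.1525]
eef_rot: [-179.8, 0.1, 62.9]
ft_force: [0.6, 0.4, 0.4]
opening: 0.0569
t 26.1 pos [ 0.6212 -0.1298  0.1525] rot [-1.7977e+02  8.0000e-02  6.2910e+01] F [0.6 0.4 0.4] op 0.0569
shift units [-9.19 -3.01 -3.87]
turn units [-0.04  0.01  0.  ]
clock: 26.93
position: [0.4935, -0.2634, 0.2449]
eef_rot: [179.5, -0.1, 63.3]
ft_force: [0.6, -1.0, -0.2]
opening: 0.0567
t 26.9333 pos [ 0.4935 -0.2634  0.2449] rot [ 1.7948e+02 -7.0000e-02  6.3290e+01] F [ 0.6 -1.  -0.2] op 0.0567
shift units [-2.09 -0.89 -0.21]
turn units [ 0.09 -0.01  0.07]
```

```bash
python3 -m crank '[-1,-0.4,0,0,0,0,0.22, -1,-0.4,0,0,0,0,0.22, -1,0,0,0,0,0,0.22, -1,0,0,0,0,0,0.22, 0,0,0,0,0,0,0.22, 0,0,0,0,0,0,0.22, 0,0,0,0,0,0,0.22, 0,0,0,0,0,0,0.22, 0,0,0,0,0,0,0.22, 0,0,0,0,0,0,0.22]'
python3 - <<'E'
from m import *
a=np.radians(-27); k=np.array([.4529+.1*np.cos(a),-.044+.1*np.sin(a),0])
for n in ['side','top','wrist']: snap(n,n+'12.png')
red('side12.png',k+[0,0,.1]);red('top12.png',k+[0,0,.1]);red('side9.png',k+[0,0,.1])
im=cv2.cvtColor(load('side12.png')['image'],cv2.COLOR_RGB2BGR)
cv2.imwrite('pics/s12.png',cv2.resize(im[130:260,220:390],None,fx=4.5,fy=4.5,interpolation=cv2.INTER_CUBIC))
E
```

```text
clock: 27.77
position: [0.4244, -0.348, 0.2483]
eef_rot: [179.3, -0.0, 63.1]
ft_force: [0.1, -0.1, -0.2]
opening: 0.0566
side12.png c 303.85 190.29 expect [303.8  192.47] box 300 308 186 197 px 68
top12.png c 309.04 229.26 expect [309.03 229.49] box 305 313 225 233 px 70
side9.png c 303.87 190.38 expect [303.8  192.47] box 300 308 186 198 px 71
```

View pics/s12.png

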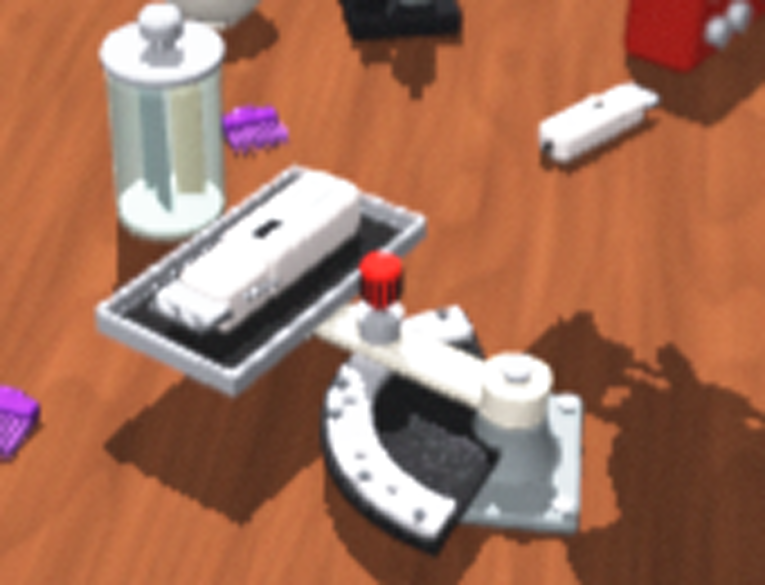

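View pics/top12.png

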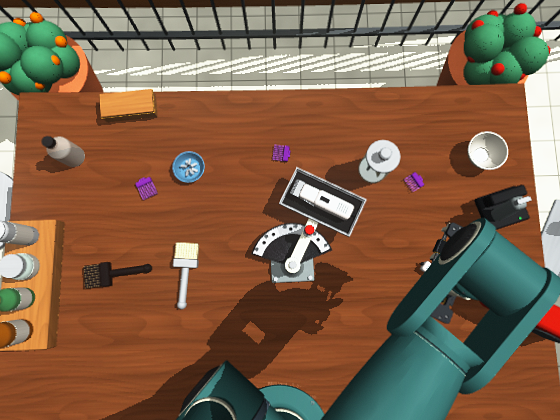

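View pics/wrist12.png

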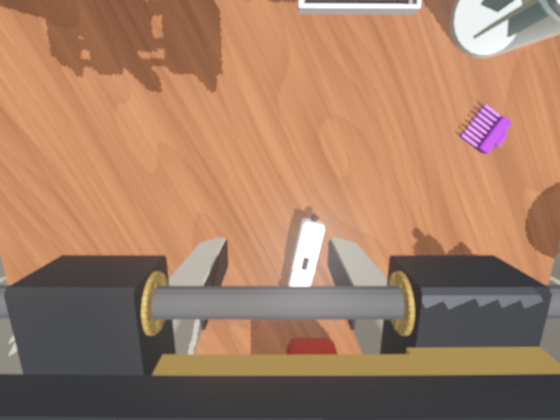

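Everything is in place. As a last check of full seating, I'll repeat the earlier wrist view from the same pose relative to the knob.

```bash
python3 -m crank '[0,0,0,0,0,1,0.3, 0,0,0,0,0,1,0.3, 0,0,0,0,0,1,0.3, 0,0,0,0,0,1,0.3, 0,0,0,0,0,1,0.3, 0,0,0,0,0,1,0.3, 0,0,0,0,0,1,0.3, 0,0,0,0,0,1,0.3, 0,0,0,0,0,1,0.3, 0,0,0,0,0,1,0.3]'
python3 -m crank '[0,0,0,0,0,1,0.3, 0,0,0,0,0,1,0.3, 0,0,0,0,0,1,0.3, 0,0,0,0,0,1,0.3, 0,0,0,0,0,1,0.3, 0,0,0,0,0,0.7,0.3, 0,0,0,0,0,0,0.3, 0,0,0,0,0,0,0.3, 0,0,0,0,0,0,0.3, 0,0,0,0,0,0,0.3]'
python3 -c "
from h import *
need([.556,-.0706,.1945],-26.7)"
```

```text
clock: 28.75
position: [0.4257, -0.3462, 0.2478]
eef_rot: [179.7, -0.6, 3.6]
ft_force: [-0.0, -0.8, -0.3]
opening: 0.0603
clock: 29.58
position: [0.4268, -0.3446, 0.2475]
eef_rot: [-179.9, -0.6, -30.6]
ft_force: [0.0, -0.5, -0.7]
opening: 0.0605
t 29.5833 pos [ 0.4268 -0.3446  0.2475] rot [-179.92   -0.62  -30.61] F [ 0.  -0.5 -0.7] op 0.0605
shift units [ -1.16 -12.06   2.13]
turn units [-0.01 -0.11 -0.68]
```

```bash
python3 -m crank '[-0.1,-1,0,0,0,0,0.3, -0.1,-1,0,0,0,0,0.3, -0.1,-1,0,0,0,0,0.3, -0.1,-1,0,0,0,0,0.3, -0.1,-1,0,0,0,0,0.3, -0.1,-1,0,0,0,0,0.3, -0.1,-1,0,0,0,0,0.3, -0.1,-1,0,0,0,0,0.3, -0.1,-1,0,0,0,0,0.3, -0.1,-1,0,0,0,0,0.3]'
python3 -m crank '[0,-1,0.2,0,-0.1,-0.3,0.3, -0.1,-0.6,0.4,0,0,-0.38,0.3, 0,0,0.4,0,0,0,0.3, 0,0,0.3,0,0,0,0.3, 0,0,0.3,0,0,0,0.3, 0,0,0,0,0,0,0.3, 0,0,0,0,0,0,0.3, 0,0,0,0,0,0,0.3, 0,0,0,0,0,0,0.3, 0,0,0,0,0,0,0.3]'
python3 -c "
from m import *
need([.556,-.0706,.1945],-26.7)
snap('wrist','wrist13.png')
import numpy as np
t=np.linspace(0,2*np.pi,90)
for n,a in (('wrist1.png',1.),('wrist13.png',-27.)):
    a=np.radians(a);k=np.array([.4529+.1*np.cos(a),-.044+.1*np.sin(a),0]); c,u,v=red(n,k+[0,0,.105])
    for z in (.112,.114,.122):
        P=proj(c,np.c_[k[0]+.013*np.cos(t),k[1]+.013*np.sin(t),0*t+z]);print(z,P.min(0).round(1),P.max(0).round(1))
"
```

```text
clock: 30.42
position: [0.5334, -0.1094, 0.2475]
eef_rot: [-180.0, -0.7, -30.0]
ft_force: [0.3, 0.1, 0.3]
opening: 0.0603
clock: 31.25
position: [0.5519, -0.0708, 0.2062]
eef_rot: [-180.0, -0.2, -25.6]
ft_force: [0.1, -0.7, -0.2]
opening: 0.0602
t 31.25 pos [ 0.5519 -0.0708  0.2062] rot [-1.7996e+02 -1.5000e-01 -2.5580e+01] F [ 0.1 -0.7 -0.2] op 0.0602
shift units [ 0.14 -0.08  0.47]
turn units [-0.01 -0.03  0.19]
wrist1.png c 309.8 224.55 expect [308.54 222.02] box 295 324 210 238 px 674
0.112 [292.5 208.3] [326.3 240.6]
0.114 [292.6 209. ] [326.7 241.5]
0.122 [293.  211.8] [328.3 245.3]
wrist13.png c 305.5 216.64 expect [303.78 215.79] box 291 320 201 231 px 703
0.112 [288.3 202.3] [320.7 233.5]
0.114 [288.4 202.9] [321.  234.2]
0.122 [288.8 205.2] [322.4 237.5]
```

View pics/wrist13.png

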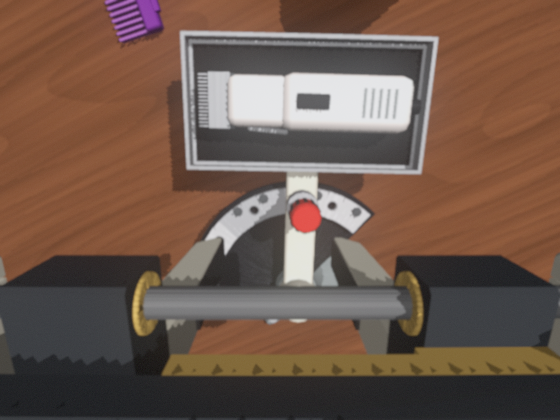

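The knob's lower edge is 2.6 px off the home prediction in the first picture and 2.5 px off now, so the pin is fully home. The clipper lies flat inside the rim at (310,100). Handing in.

```bash
python3 -c "
from h import *
print(env.finish_job())"
```

```text
the job is handed in; nothing more can be done
None
```

The tray arm is locked in the next hole on the right, at about -28°, and the clipper lies flat in the tray. I handed the job in at about 31 s of the 67 s.

- **Swing and lock:** I pulled the knob up 13 mm, swung the arm to -20° and let go. I then pushed the housing in small steps until the pin dropped in by itself. The highest push reading was about 4 N.
- **Clipper:** I gripped it at its middle (44 mm wide, as described), lowered it until it touched the tray floor, and opened the gripper before rising.

**Last checks:**
- **Pin height:** In the wrist view it matches the picture of the pin home in the middle hole to within 0.1 px. The side view differed by about 0.3 px, roughly 1 mm, which I take as measurement noise. I did not push the arm back to test the lock.
- **Clipper:** It lies wholly inside the rim.
- **Other things:** They look unmoved in the pictures, though I did not measure them.
- **Robot:** It touched nothing at the end.

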